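# Find the loaded cell box by its weight and slide it home in the battery cradle

### The arm

A 7-joint arm with a two-finger parallel gripper is mounted at the origin on the work surface. World frame = base frame: x ahead of the robot, y to its left, z up, the work surface at z = 0. Lengths are in m, angles in rad, forces in N, time in s.
With the tool pointing down it reaches from about 0.4 to 0.85 m from the base axis. Payload 10.4 kg.
Tool frame: the origin (TCP) lies at the very end of the fingers, on their centre line; the grasp point (between the pads) lies 19 mm behind it; z points along the fingers, y is the line along which they close (so a half turn about z gives the same grasp; the last joint's range is limited). The gripper opens to 87 mm and grips with 3 to 60 N. Pads are 19 mm wide; open, the fingers measure 117 mm over their backs; the gripper's body (75 mm by 190 mm) begins 51 mm behind the grasp point.
Start: joints at [1.311, 0.332, -0.065, 1.46, 0.022, 1.35, -0.088], TCP at [0.147, -0.608, 0.223] pointing down, gripper open.
Joint ranges: [-2.6, 2.6], [-0.5, 2.12], [-1.47, 1.34], [0.16, 2.42], [-1.27, 4.41], [0.06, 2.06], [-2.6, 2.6]. Speed limits (rad/s): [2.22, 2.22, 2.79, 2.79, 3.14, 3.14, 3.14].

### API

Orientations are given as a unit quaternion [x, y, z, w].
In Python, from bench import read_state, cams, workorder gives the robot as it stands.
- The arm moves only by the shell command python3 -m crank 'ROWS' [FORCE]. ROWS is text: rows parted by semicolons, each of 5 numbers parted by spaces: the shift along the tool's x, y, z scaled (see below), then the turn about the tool's z scaled (see below), then the opening, from -1 (shut) to 1 (fully open). In form: dx dy dz yaw jaw; .... A call has 1 to 10 rows; each row shifts and turns the commanded pose from where the row before left it, along the tool's axes as they then stand; what a row does not reach is not made up. The controller multiplies each number of a shift by 200 mm and each number of a turn by 90 degrees. A row lasts 1/10 s, in which the tool goes at most 50 mm and 8.59 degrees, less where a joint would pass 70% of its speed; a pose out of reach is approached as far as the arm can. A call with a number of a shift or a turn outside -1 to 1 is refused whole. A call with a gripper value outside its range is refused whole. The fingers move at their own pace and stop on an object; FORCE is the grip in N (left out, the last holds). Time passes only in rows, so rows that do not move let the fingers close. It gives the time, the measured TCP pose, the force, the opening and the grip force at its end, in the units of the state.
- read_state(): the state, without advancing time (a new reading comes with each control period).
- cams.camera(name): name is "side" or "top" or "wrist"; returns a dict with "img" (480x640x3 uint8, blue, green, red), "K" (3x3 intrinsics, pixels), "dist" ([k1, k2, p1, p2, k3] as OpenCV has them; the pictures are not rectified), "xyz" and "attitude" of the camera in the world; the wrist camera has in their place "mount" (4x4, takes a point from camera to tool coordinates, whose origin is the TCP and whose axes are the flange's). Camera axes: x right, y down, z forward; pixel columns grow to the right and rows downward; lengths in m; the calibration is good to about 2 mm. A picture is of the moment at which its call begins: read the wrist's pose just before it. There is no depth.
- workorder.close_job(): hands the job in; it is judged then, once.
The state is a dict: "time": time; "joint_positions": joint angles; "joint_vel": joint speeds; "joint_torque": joint torques, N m; "ee_pos": TCP position; "eef_rot": TCP orientation; "ft_force": force on the tool from outside, world axes, zero at the start; "torque": the same for the moment, N m; "width": finger opening in m; "grip_force": force on a finger pad.
Only numpy, scipy, OpenCV 4.12 (cv2) and the standard library are available. Lean on these libraries where they do the work, as an engineer would, in place of code of your own. Each camera call takes 0.05 s, during which the arm holds its last target. There are 200 camera calls.

### The job

One of the three long cell boxes has its cells in; the other two are empty shells and look just the same. Find the loaded one by its weight, set it in the white battery cradle with its brass contacts towards the hood, and slide it in under the hood until you feel it stop against the contact block, fully home but not forced. The empty boxes must end standing flat on the bench; leave everything else where it lies.

Things in the scene. Friction and masses are not known exactly. Their poses are not given: they have to be found in the camera images.
- box_a: Long cell box, one of three that look the same: black lidded plastic holder 86 (x) x 48 (y) x 48 mm, starting flat on the bench; origin at the centre of its underside, z up. Contact end (+x): two brass strips on the end face, folded over the top edge. Tail (-x): four ribs across the top. With four cells in it weighs 300 to 420 g, empty 65 to 95 g.
- box_b: Long cell box, one of three that look the same: black lidded plastic holder 86 (x) x 48 (y) x 48 mm, starting flat on the bench; origin at the centre of its underside, z up. Contact end (+x): two brass strips on the end face, folded over the top edge. Tail (-x): four ribs across the top. With four cells in it weighs 300 to 420 g, empty 65 to 95 g.
- box_c: Long cell box, one of three that look the same: black lidded plastic holder 86 (x) x 48 (y) x 48 mm, starting flat on the bench; origin at the centre of its underside, z up. Contact end (+x): two brass strips on the end face, folded over the top edge. Tail (-x): four ribs across the top. With four cells in it weighs 300 to 420 g, empty 65 to 95 g.
- box_a_nose (a point): Lower edge of box_a's contact end: middle of the bottom edge of the +x end face, 43 mm ahead of the box's origin, at underside height.
- box_b_nose (a point): Lower edge of box_b's contact end: middle of the bottom edge of the +x end face, 43 mm ahead of the box's origin, at underside height.
- box_c_nose (a point): Lower edge of box_c's contact end: middle of the bottom edge of the +x end face, 43 mm ahead of the box's origin, at underside height.
- cradle: White battery cradle fixed to the bench, yaw 0.2 to 1.2 rad; origin at the centre of its underside, +x the way a box slides in. Floor plate 190 x 96 mm, top 8 mm above the bench. A box cannot be lowered to its place under the hood: set it on the floor plate behind the hood (box origin about x = -25 mm), then slide it. There is no spring or catch; sliding takes 1 to 2 N, more if pressed down.
- bay (a point): Point on the cradle's floor plate midway between its two rails, at cradle x = -5 mm, 8 mm above the bench. Rails run along x from -87 to +33 mm, inner faces at y = +-27 mm (3 mm play each side of a box); they reach out to y = +-35 mm and, with flared lips, up to 24 mm above the bench. The tail end (-x) and the top between the rails are open.
- hood (a point): Middle of the hood's open mouth at floor height, at cradle x = +33 mm. The hood runs from x = 33 to 95 mm: two cheeks (inner faces y = +-27, outer +-33 mm) and a roof 66 mm wide, underside 66 mm and top 72 mm above the bench.
- contact_block: Rigid grey contact block inside the hood, fixed to the cradle, 54 mm wide, with two upright brass strips on its face at cradle x = +58 mm, the stop for the box; origin and axes the same as the cradle's.
- stop (a point): Foot of the rigid contact block's face (two brass strips) inside the hood, midway between the rails, at cradle x = +58 mm, 8 mm above the bench. A box fully home has its nose point here: its front 25 mm is under the hood and its origin at cradle x = 15 mm.
- short_box: Bystander: a shorter cell box of the same look, 62 x 48 x 48 mm, holding other cells and not part of the job; origin at the centre of its underside.
- pliers: Bystander: long-nosed pliers with black grips, about 165 mm long, lying flat (11 mm thick), nose to its +x; origin under the joint.
- cutters: Bystander: side cutters with blue grips, about 130 mm long, lying flat (11 mm thick), nose to its +x; origin under the joint.
- hex_key: Bystander: bent hex key, 96 x 34 mm, 6 mm thick, lying flat; origin under the middle of the long leg.
- motor: Bystander: small stepper motor 42 x 42 x 48 mm standing with its thin shaft up (70 mm to the top); origin at the centre of its underside.
- fork: Bystander: printed orange fork with two bearing cheeks, foot 50 x 56 mm, 52 mm high; origin at the centre of its underside.
- driver: Bystander: screwdriver 180 mm long, lying flat along its x; origin beneath its middle.

How it is judged:
At the end, for the whole second after the job is handed in: The loaded box lies flat on the cradle's floor between the rails, contact end first, its nose within 2.5 mm of the contact block's face, at rest, bearing on the cradle with the weight of a loaded box (over 2 N); both empty boxes stand flat and upright on the bench, at rest (((x of box_a_nose in the frame of stop above -0.0025 m and y of box_a_nose in the frame of stop between -0.005 and 0.005 m and z of box_a in the frame of cradle between 0.005 and 0.011 m and contact force between box_a and cradle above 2 N and height (world z) of box_b between -0.004 and 0.006 m and height (world z) of box_c between -0.004 and 0.006 m) or (x of box_b_nose in the frame of stop above -0.0025 m and y of box_b_nose in the frame of stop between -0.005 and 0.005 m and z of box_b in the frame of cradle between 0.005 and 0.011 m and contact force between box_b and cradle above 2 N and height (world z) of box_a between -0.004 and 0.006 m and height (world z) of box_c between -0.004 and 0.006 m) or (x of box_c_nose in the frame of stop above -0.0025 m and y of box_c_nose in the frame of stop between -0.005 and 0.005 m and z of box_c in the frame of cradle between 0.005 and 0.011 m and contact force between box_c and cradle above 2 N and height (world z) of box_a between -0.004 and 0.006 m and height (world z) of box_b between -0.004 and 0.006 m)) and angle between each of box_a, box_b, box_c's own z axis and vertical below 0.06 rad and linear speed of each of box_a, box_b, box_c below 0.01 m/s); the robot touches nothing.
It fails at once if a box is rammed or forced against the contact block (over 50 N between them) (contact force between any of box_a, box_b, box_c and contact_block above 50 N).
It fails at once if one of the other loose things is shifted by more than 30 mm (distance of any of short_box, pliers, cutters, hex_key, motor, fork, driver from where it was at the start of the episode above 0.03 m).
It also fails if it takes over 58 s, if anything falls off the work surface, if the arm or the gripper's body presses on something with over 40 N, if the wrist force passes 120 N, or if a joint passes its speed limit or range.

## Working session

There is one attempt and no reset: what is moved stays moved. The work goes in short steps, Python scripts to look and compute and a shell command to move; the robot and the scene stay as the last step left them, time stands still between calls to the robot, and variables do not carry over. Pictures are saved under pics/ and viewed, at most 10 in all, crops included, and the job is handed in when it is done.

```bash
mkdir -p pics; ls; cat > look.py <<'E'
from bench import read_state, cams
import cv2,pickle,sys
def shot(n,tag):
    s=read_state(); c=cams.camera(n); c['state']=s
    pickle.dump(c,open(f'pics/{tag}.pkl','wb')); cv2.imwrite(f'pics/{tag}.png',c['img']); return c
E
python3 - <<'E'
from look import *
for n in('top','side'):
    c=shot(n,n+'0'); print(n,c['K'],c['dist'],c['xyz'],c['attitude'])
print(c['state'])
c=shot('wrist','wrist0');print(c['K'],c['dist'],c['mount'])
E
```

```text
pics
top [[596.68213544   0.         317.76664384]
 [  0.         596.68213544 240.00815105]
 [  0.           0.           1.        ]] [-0.15083043  0.          0.          0.          0.        ] [0.29283372 0.045504   1.47006101] [ 0.71385488 -0.69258076  0.07326535 -0.0733163 ]
side [[564.9890977    0.         314.22984352]
 [  0.         564.9890977  239.58913195]
 [  0.           0.           1.        ]] [-0.09690453  0.          0.          0.          0.        ] [0.27002075 0.83480244 1.04674867] [-0.21457371  0.91564114 -0.33277443  0.06943059]
{'time': 0.05, 'joint_positions': array([ 1.31138393,  0.33286204, -0.0647011 ,  1.46092685,  0.02162106,
        1.34989555, -0.0885047 ]), 'joint_vel': array([ 0.00258399, -0.00144738,  0.00056089, -0.00026007, -0.0004    ,
       -0.00185964,  0.00080894]), 'joint_torque': array([ 2.44111143e-03, -6.25179791e+01,  2.51222716e-02, -3.91135740e+01,
       -6.15349808e-02,  3.70292750e-02,  4.22142398e-05]), 'ee_pos': array([ 0.14652755, -0.60719084,  0.221767  ]), 'eef_rot': array([ 9.92996651e-01,  1.18140440e-01, -1.24267126e-04, -6.86627843e-04]), 'ft_force': array([ 0.06407018,  0.52068096, -0.80679501]), 'torque': array([ 0.04113824, -0.01954873,  0.03005093]), 'grip_force': 0.0, 'width': 0.08707011197833876}
[[359.51535439   0.         319.72712939]
 [  0.         359.51535439 235.13317909]
 [  0.           0.           1.        ]] [-0.03267617  0.          0.          0.          0.        ] [[-2.81904243e-04 -9.52474571e-01 -3.04617977e-01  8.42933789e-02]
 [ 9.99999942e-01 -2.10984391e-04 -2.65732705e-04 -4.93136474e-04]
 [ 1.88834006e-04 -3.04618035e-01  9.52474576e-01 -1.62073483e-01]
 [ 0.00000000e+00  0.00000000e+00  0.00000000e+00  1.00000000e+00]]
```

View pics/top0.png

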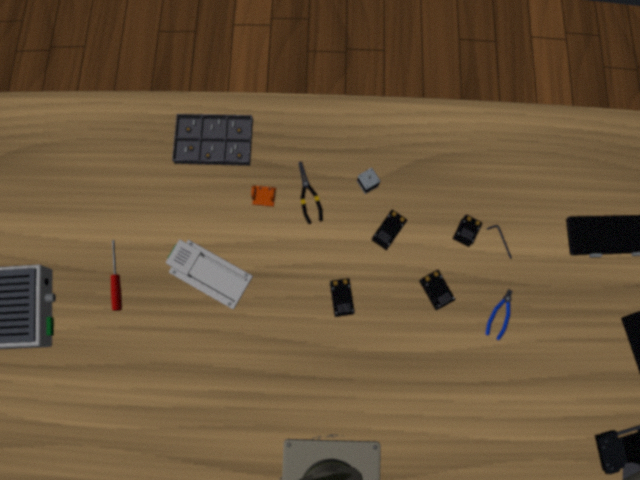

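View pics/side0.png

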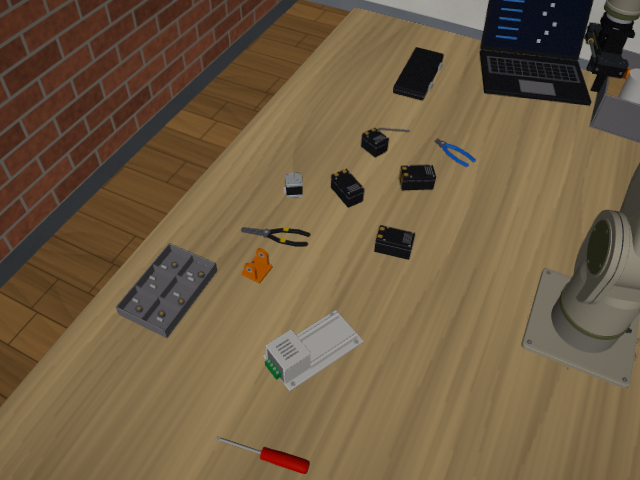

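The top view shows the three long boxes at about (343,297), (390,230) and (437,289), and the short box at (468,230). The cradle is at (208,272) with its hood at the upper-left end. I'll enlarge both regions.

```bash
python3 - <<'E'
import cv2,numpy as np
t=cv2.imread('pics/top0.png')
def g(im,x0,y0,w,h,s):
    c=cv2.resize(im[y0:y0+h,x0:x0+w],None,fx=s,fy=s,interpolation=cv2.INTER_CUBIC)
    c=np.clip(c.astype(float)*1.5,0,255).astype('uint8')
    for i in range(0,w,10): cv2.putText(c,str(x0+i),(i*s,8),0,.3,(0,0,255)); cv2.line(c,(i*s,0),(i*s,h*s),(0,0,255) if 0 else (90,90,200),1) if i%20==0 else 0
    for i in range(0,h,10): cv2.putText(c,str(y0+i),(0,i*s+4),0,.3,(0,0,255)); cv2.line(c,(0,i*s),(w*s,i*s),(90,90,200),1) if i%20==0 else 0
    return c
cv2.imwrite('pics/topbox.png',g(t,325,200,160,120,5))
s=cv2.imread('pics/side0.png')
a=g(t,160,230,100,80,5); b=g(s,260,300,110,95,5)
o=np.zeros((480,1060,3),'uint8');o[:400,:500]=a;o[:475,505:1055]=b
cv2.imwrite('pics/cr.png',cv2.resize(o,(800,362),interpolation=cv2.INTER_AREA))
E
```

```text
(no output)
```

View pics/topbox.png

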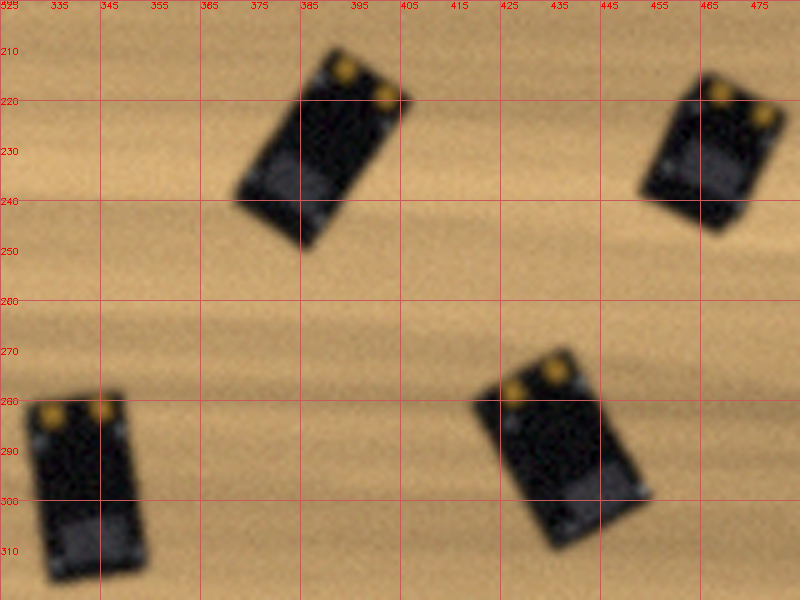

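View pics/cr.png

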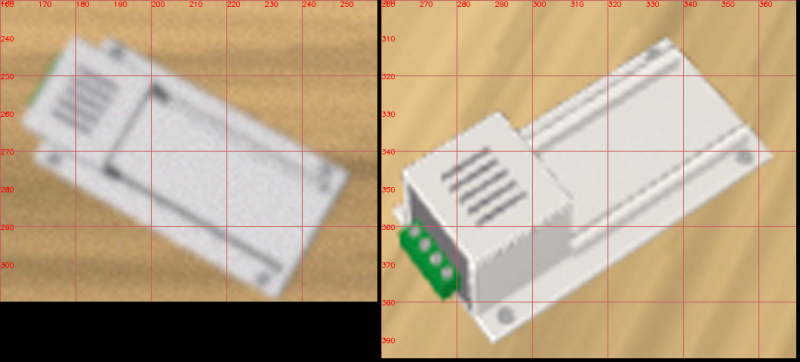

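Next I fit the cradle pose from the corners I read off, and the box poses from the silhouettes in both views, leaving z free as a check.

```bash
cat > geo.py <<'E'
import numpy as np,cv2,pickle
from scipy.spatial.transform import Rotation as R
from scipy.optimize import least_squares,minimize
def load(t): return pickle.load(open(f'pics/{t}.pkl','rb'))
def pose(c):
    if 'mount' in c:
        T=np.eye(4);T[:3,:3]=R.from_quat(c['state']['eef_rot']).as_matrix();T[:3,3]=c['state']['ee_pos'];T=T@c['mount'];return T[:3,:3],T[:3,3]
    return R.from_quat(c['attitude']).as_matrix(),np.array(c['xyz'])
def proj(c,P):
    r,t=pose(c); q,_=cv2.projectPoints((np.atleast_2d(P)-t)@r,np.zeros(3),np.zeros(3),c['K'],c['dist']); return q[:,0]
def place(p,L): # p=x,y,z,yaw
    return np.array(L)@R.from_euler('z',p[3]).as_matrix().T+np.array(p[:3])
def box(l=.086): return np.array([[sx*l/2,sy*.024,z] for sx in(-1,1) for sy in(-1,1) for z in(0,.048)])
def hullmask(c,seed,thr=60):
    m=(c['img'].max(2)<thr).astype('uint8'); m=cv2.morphologyEx(m,cv2.MORPH_CLOSE,np.ones((3,3)))
    n,l=cv2.connectedComponents(m); ys,xs=np.where(l==l[seed[1],seed[0]]); assert l[seed[1],seed[0]]
    return cv2.convexHull(np.c_[xs,ys].astype('float32'))[:,0]
def iou(a,b):
    a=a.astype('float32');b=b.astype('float32')
    i,_=cv2.intersectConvexConvex(a,b); return i/(cv2.contourArea(a)+cv2.contourArea(b)-i)
E
python3 - <<'E'
from geo import *
T,S=load('top0'),load('side0')
# cradle
Lt=np.array([[-95,-48,8],[-95,48,8],[95,48,8],[95,-48,8],[95,-33,72],[95,33,72]])/1e3
pt=np.array([[252.5,275.8],[232.9,309.2],[168.7,271.6],[188.6,240.1],[179.9,239.8],[165.8,262.9]])
Ls=np.array([[-95,48,8],[-95,-48,8],[95,48,8],[95,33,72],[95,-33,72],[33,-33,72],[33,33,72]])/1e3
ps=np.array([[363.3,341.6],[335.8,310.1],[289.9,390.6],[283.6,369.4],[265.8,345.6],[291.5,329.7],[310.9,353]])
f=lambda p:np.r_[(proj(T,place(p,Lt))-pt).ravel(),(proj(S,place(p,Ls))-ps).ravel()]
r=least_squares(f,[.45,.3,0,.5],x_scale=[.1,.1,.1,1]);print('cradle',r.x.round(4));print(r.fun.reshape(-1,2).round(1).tolist())
for n,a,b,p0 in(('A',(343,297),(395,245),[.4,0,0,.1]),('B',(390,230),(345,190),[.55,-.1,0,-.5]),('C',(437,292),(417,180),[.42,-.2,0,.5])):
    h=[hullmask(c,s) for c,s in((T,a),(S,b))]
    hp=lambda c,p:cv2.convexHull(proj(c,place(p,box())).astype('float32'))[:,0]
    cost=lambda p:-sum(iou(hp(c,p),g) for c,g in zip((T,S),h))
    # init xy from the mask centre
    q0=least_squares(lambda q:proj(T,[[q[0],q[1],.024]])[0]-h[0].mean(0),p0[:2]).x
    p0[:2]=q0
    r=minimize(cost,p0,method='Nelder-Mead',options=dict(initial_simplex=np.array([p0]+[np.add(p0,d) for d in np.diag([.01,.01,.01,.15])]),maxiter=800))
    print(n,r.x.round(4),r.fun,'nose end',place(r.x,[[.043,0,0]]).round(3))
E
```

```text
cradle [ 0.5068  0.3142 -0.0012  1.0891]
[[0.6, 0.1], [0.5, 0.3], [-0.1, 0.3], [-0.0, -1.0], [-0.1, -0.9], [-0.3, -0.5], [0.9, -0.3], [0.3, -0.3], [-0.3, 0.3], [0.8, 1.1], [-0.6, -0.1], [-0.2, -0.3], [0.0, 0.4]]
A [ 0.4582 -0.0131 -0.0011  0.1689] -1.7866734722281474 nose end [[ 0.501 -0.006 -0.001]]
B [ 0.6316 -0.1286 -0.0038 -0.5827] -1.740166495214031 nose end [[ 0.668 -0.152 -0.004]]
C [ 0.4832 -0.2459 -0.0016  0.481 ] -1.7560506836412721 nose end [[ 0.521 -0.226 -0.002]]
```

```bash
cat > go.py <<'E'
import numpy as np,sys
from bench import read_state
from scipy.spatial.transform import Rotation as R
def go(x,y,z,psi):
    s=read_state(); M=R.from_quat(s['eef_rot']); a=np.arctan2(M.as_matrix()[1,0],M.as_matrix()[0,0])
    d=M.inv().apply(np.array([x,y,z])-s['ee_pos'])/.2; w=(a-psi+np.pi)%(2*np.pi)-np.pi
    print('t',s['time'],'pos',s['ee_pos'].round(4),'psi',a.round(4),'tilt',np.arccos(-M.as_matrix()[2,2]).round(4),'f',s['ft_force'].round(2),'w',s['width'].round(4),'j7',s['joint_positions'][6].round(2))
    print('shift',d.round(4),'rows',(np.linalg.norm(d)/.25).round(2),'yaw',round(w/(np.pi/2),4),'rows',round(abs(w)/.15,2),'(applies if shift first, then yaw)')
go(*map(float,sys.argv[1:5]))
E
python3 go.py .476 -.25 .16 .481
```

```text
Traceback (most recent call last):
  File "go.py", line 9, in <module>
    go(*map(float,sys.argv[1:5]))
    ~~^^^^^^^^^^^^^^^^^^^^^^^^^^^
  File "go.py", line 7, in go
    print('t',s['time'],'pos',s['ee_pos'].round(4),'psi',a.round(4),'tilt',np.arccos(-M.as_matrix()[2,2]).round(4),'f',s['ft_force'].round(2),'w',s['width'].round(4),'j7',s['joint_positions'][6].round(2))
                                                                                                                                                  ^^^^^^^^^^^^^^^^
AttributeError: 'float' object has no attribute 'round'
```

```bash
sed -i "s/s\['width'\].round(4)/round(s['width'],4)/" go.py; python3 go.py .476 -.25 .16 .481
```

```text
t 0.15 pos [ 0.1465 -0.6073  0.222 ] psi 0.2368 tilt 0.0011 f [0.   0.03 0.73] w 0.0868 j7 -0.09
shift [ 2.0204 -1.3499  0.3111] rows 9.8 yaw -0.1555 rows 1.63 (applies if shift first, then yaw)
```

```bash
python3 -m crank '0.17 -0.11 0 0 1;0.17 -0.11 0 0 1;0.17 -0.11 0 0 1;0.17 -0.11 0 0 1;0.17 -0.11 0 0 1;0.17 -0.11 0 0 1;0.17 -0.11 0 0 1;0.17 -0.11 0 0 1;0.17 -0.11 0 0 1;0.17 -0.11 0 0 1' 20; python3 -m crank '0.16 -0.12 0.1 0 1;0.16 -0.13 0.1 0 1;0 0 0.1 -0.08 1;0 0 0 -0.076 1;0 0 0 0 1;0 0 0 0 1'; python3 go.py .476 -.25 .16 .481
python3 -c "
from look import *
shot('wrist','w1')"
```

```text
time: 1.15
ee_pos: [0.4263, -0.3126, 0.2225]
eef_rot: [0.993, 0.118, -0.0, 0.0]
ft_force: [0.0, -1.1, 0.7]
width: 0.0869
grip_force: 0.0
time: 1.75
ee_pos: [0.4761, -0.2506, 0.1628]
eef_rot: [0.972, 0.237, 0.0, 0.0]
ft_force: [-0.1, 0.4, 0.8]
width: 0.0872
grip_force: 0.0
t 1.75 pos [ 0.4761 -0.2506  0.1628] psi 0.4779 tilt 0.0004 f [-0.09  0.38  0.76] w 0.0872 j7 -0.77
shift [ 0.0011 -0.0029  0.014 ] rows 0.06 yaw -0.002 rows 0.02 (applies if shift first, then yaw)
```

View pics/w1.png

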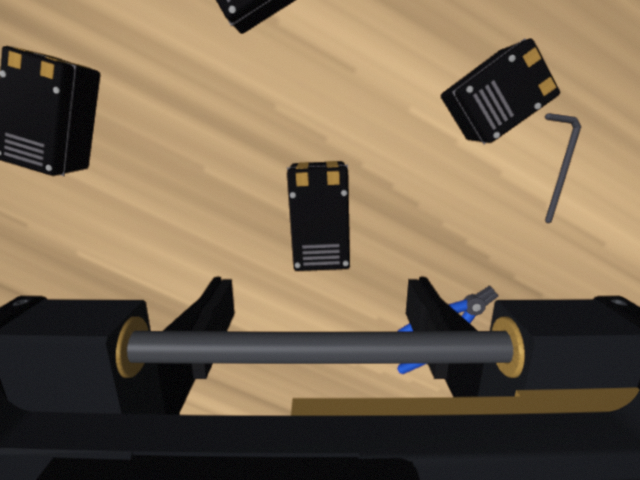

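The box sits centred between the fingers. Its top-face corners read about (289,168), (349,166), (349,267) and (294,269). I'll check those against the model, leaving z free in a fit of the wrist and top views together.

```bash
python3 - <<'E'
from geo import *
W,T=load('w1'),load('top0')
L=np.array([[43,24,48],[43,-24,48],[-43,-24,48],[-43,24,48]])/1e3
pw=np.array([[289,168],[349,166],[349,267],[294,269]]); pt=np.array([[419.4,280],[439,269.6],[455,299],[436.2,310]])
print(proj(W,place([.4832,-.2459,-.0016,.481],L)).round(0).tolist())
f=lambda p:np.r_[(proj(W,place(p,L))-pw).ravel(),(proj(T,place(p,L))-pt).ravel()]
r=least_squares(f,[.48,-.246,0,.48],x_scale=[.1,.1,.1,1]);print(r.x.round(4),r.fun.reshape(-1,2).round(1).tolist())
E
```

```text
[[288.0, 166.0], [350.0, 165.0], [348.0, 269.0], [291.0, 269.0]]
[ 0.4811 -0.2476 -0.0116  0.5048] [[-0.7, 0.1], [-0.4, 0.5], [-0.1, -0.4], [-0.4, -1.0], [2.3, -1.6], [-0.3, -0.2], [0.8, 1.5], [2.6, -0.4]]
```

The predicted corners match to about 2 px, so the pose is confirmed. Now I grip it and weigh it.

```bash
python3 -m crank '0 0 0.2 0 1;0 0 0.2 0 1;0 0 0.16 0 1;0 0 0.1 0 1;0 0 0.04 0 1;0 0 0 0 0;0 0 0 0 -0.2;0 0 0 0 -0.2;0 0 0 0 -0.2;0 0 0 0 -0.2' 20;  python3 -m crank '0 0 0 0 -0.2;0 0 0 0 -0.2;0 0 -0.05 0 -0.2;0 0 -0.1 0 -0.2;0 0 -0.1 0 -0.2;0 0 -0.05 0 -0.2;0 0 0 0 -0.2;0 0 0 0 -0.2;0 0 0 0 -0.2;0 0 0 0 -0.2'; python3 go.py .48 -.25 .022 .481;python3 -m crank '0 0 0 0 -0.2;0 0 0 0 -0.2'
```

```text
time: 2.8
ee_pos: [0.4764, -0.2506, 0.0232]
eef_rot: [0.971, 0.239, 0.0, 0.0]
ft_force: [0.0, -0.3, -0.7]
width: 0.0551
grip_force: 0.0
time: 3.8
ee_pos: [0.4755, -0.2501, 0.0817]
eef_rot: [0.971, 0.239, -0.001, -0.001]
ft_force: [0.0, 0.5, 0.1]
width: 0.0482
grip_force: 19.8
t 3.8 pos [ 0.4755 -0.2501  0.0817] psi 0.4819 tilt 0.0015 f [0.04 0.53 0.12] w 0.0482 j7 -0.8
shift [0.0204 0.0103 0.2984] rows 1.2 yaw 0.0006 rows 0.01 (applies if shift first, then yaw)
time: 4.0
ee_pos: [0.4759, -0.2502, 0.0822]
eef_rot: [0.971, 0.239, -0.0, -0.0]
ft_force: [0.3, 0.4, -0.7]
width: 0.0484
grip_force: 19.8
```

The force reads about 0 to −0.7 N against −3 N or more for a loaded box, so this one (C) is empty. I'll set it back down.

```bash
python3 -m crank '0 0 0.1 0 -0.2;0 0 0.1 0 -0.2;0 0 0.06 0 -0.2;0 0 0.025 0 -0.2;0 0 0.007 0 -0.2;0 0 0 0 -0.2;0 0 0 0 1;0 0 0 0 1;0 0 0 0 1;0 0 0 0 1'; python3 -m crank '0 0 -0.15 0 1;0 0 -0.25 0 1;0 0 -0.22 0 1;0 0 0 0 1'; python3 go.py .450 -.0145 .15 .169
```

```text
time: 5.0
ee_pos: [0.4762, -0.2505, 0.0244]
eef_rot: [0.971, 0.239, 0.0, 0.0]
ft_force: [0.6, -0.3, 0.8]
width: 0.0725
grip_force: 0.0
time: 5.4
ee_pos: [0.4792, -0.2516, 0.1546]
eef_rot: [0.971, 0.239, 0.004, 0.003]
ft_force: [1.4, 0.6, -0.2]
width: 0.0869
grip_force: 0.0
t 5.4 pos [ 0.4792 -0.2516  0.1546] psi 0.482 tilt 0.01 f [ 1.44  0.58 -0.22] w 0.0869 j7 -0.77
shift [ 0.4198 -1.1182  0.016 ] rows 4.78 yaw 0.1992 rows 2.09 (applies if shift first, then yaw)
```

```bash
python3 -m crank '0.07 -0.18 0 0 1;0.07 -0.19 0 0 1;0.07 -0.19 0 0 1;0.07 -0.19 0 0 1;0.07 -0.18 0 0 1;0.08 -0.18 0 0 1;0 0 0 0.09 1;0 0 0 0.08 1;0 0 0 0.03 1;0 0 0 0 1'; python3 go.py .450 -.0145 .022 .169
python3 - <<'E'
from look import *
shot('wrist','w2')
from geo import *
W=load('w2');T=load('top0')
L=np.array([[43,24,48],[43,-24,48],[-43,-24,48],[-43,24,48]])/1e3
print(proj(W,place([.4582,-.0131,0,.1689],L)).round(0).tolist())
E
```

```text
time: 6.4
ee_pos: [0.4493, -0.0137, 0.1481]
eef_rot: [0.997, 0.084, -0.0, 0.0]
ft_force: [-0.3, -0.1, 0.3]
width: 0.0874
grip_force: 0.0
t 6.4 pos [ 0.4493 -0.0137  0.1481] psi 0.1673 tilt 0.0002 f [-0.27 -0.14  0.35] w 0.0874 j7 -1.49
shift [0.003  0.0044 0.6303] rows 2.52 yaw -0.0011 rows 0.01 (applies if shift first, then yaw)
[[288.0, 167.0], [355.0, 167.0], [352.0, 276.0], [291.0, 277.0]]
```

View pics/w2.png

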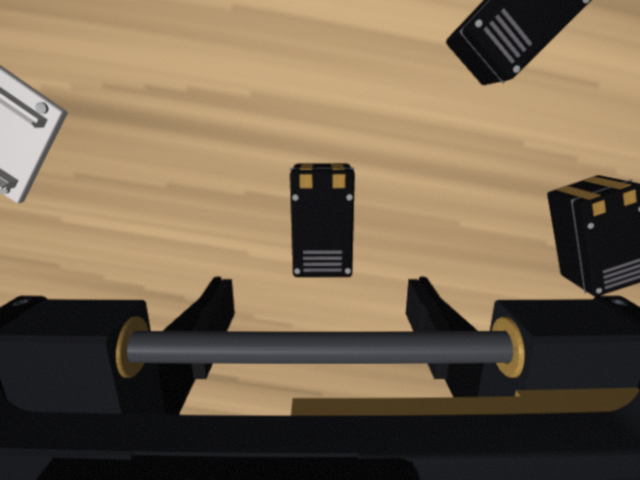

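The box A top face reads (292,169), (354,169), (352,276) and (293,276), which matches the prediction. Box C stands flat at the right. I'll grip A and weigh it.

```bash
python3 -m crank '0 0 0.2 0 1;0 0 0.2 0 1;0 0 0.13 0 1;0 0 0.07 0 1;0 0 0.025 0 1;0 0 0 0 0;0 0 0 0 -0.2;0 0 0 0 -0.2;0 0 0 0 -0.2;0 0 0 0 -0.2' 30;  python3 -m crank '0 0 0 0 -0.2;0 0 0 0 -0.2;0 0 -0.05 0 -0.2;0 0 -0.1 0 -0.2;0 0 -0.1 0 -0.2;0 0 -0.05 0 -0.2;0 0 0 0 -0.2;0 0 0 0 -0.2;0 0 0 0 -0.2;0 0 0 0 -0.2'; python3 -m crank '0 0 0 0 -0.2;0 0 0 0 -0.2'; python3 -m crank '0 0 0 0 -0.2'
```

```text
time: 7.45
ee_pos: [0.4497, -0.0139, 0.0236]
eef_rot: [0.996, 0.084, 0.0, 0.0]
ft_force: [-1.0, -0.2, -0.4]
width: 0.055
grip_force: 0.0
time: 8.45
ee_pos: [0.4488, -0.0137, 0.0823]
eef_rot: [0.996, 0.084, -0.001, -0.0]
ft_force: [0.0, -0.6, -3.3]
width: 0.0478
grip_force: 30.0
time: 8.65
ee_pos: [0.4492, -0.0137, 0.0828]
eef_rot: [0.996, 0.084, -0.0, -0.0]
ft_force: [-0.5, 0.6, -3.1]
width: 0.0479
grip_force: 30.0
time: 8.75
ee_pos: [0.4493, -0.0138, 0.083]
eef_rot: [0.996, 0.084, -0.0, -0.0]
ft_force: [-0.5, 0.3, -3.2]
width: 0.048
grip_force: 30.0
```

A is the loaded box at about 3.2 N. I'm carrying it above the cradle to look again from there.

```bash
python3 go.py .491 .284 .16 1.089
```

```text
t 8.75 pos [ 0.4493 -0.0138  0.083 ] psi 0.1677 tilt 0.0002 f [-0.49  0.3  -3.25] w 0.048 j7 -1.55
shift [ 0.454  -1.4331 -0.3849] rows 6.21 yaw -0.5865 rows 6.14 (applies if shift first, then yaw)
```

```bash
python3 -m crank '0 0 -0.12 0 -0.2;0 0 -0.18 0 -0.2;0.03 -0.1 -0.08 0 -0.2;0.05 -0.16 0 0 -0.2;0.06 -0.18 0 0 -0.2;0.06 -0.18 0 0 -0.2;0.06 -0.18 0 0 -0.2;0.06 -0.18 0 0 -0.2;0.05 -0.18 0 0 -0.2;0.05 -0.15 0 0 -0.2'; python3 -m crank '0.034 -0.12 0 0 -0.2;0 0 0 -0.06 -0.2;0 0 0 -0.08 -0.2;0 0 0 -0.08 -0.2;0 0 0 -0.08 -0.2;0 0 0 -0.08 -0.2;0 0 0 -0.08 -0.2;0 0 0 -0.08 -0.2;0 0 0 -0.0465 -0.2;0 0 0 0 -0.2'; python3 -m crank '0 0 0 0 -0.2;0 0 0 0 -0.2';python3 go.py .491 .284 .16 1.089
python3 -c "
from look import *
c=shot('wrist','w3')"
```

```text
time: 9.75
ee_pos: [0.4882, 0.2607, 0.159]
eef_rot: [0.996, 0.084, -0.0, -0.0]
ft_force: [-0.4, -0.0, -2.8]
width: 0.0476
grip_force: 30.0
time: 10.75
ee_pos: [0.4912, 0.2831, 0.1589]
eef_rot: [0.855, 0.518, -0.0, -0.0]
ft_force: [-0.3, -0.7, -3.4]
width: 0.0477
grip_force: 30.0
time: 10.95
ee_pos: [0.4912, 0.2833, 0.1591]
eef_rot: [0.856, 0.517, -0.0, 0.0]
ft_force: [0.0, 0.1, -2.7]
width: 0.0477
grip_force: 30.0
t 10.95 pos [0.4912 0.2833 0.1591] psi 1.087 tilt 0.0002 f [ 0.03  0.14 -2.68] w 0.0477 j7 -1.35
shift [ 0.0027 -0.0024 -0.0047] rows 0.02 yaw -0.0013 rows 0.01 (applies if shift first, then yaw)
```

View pics/w3.png

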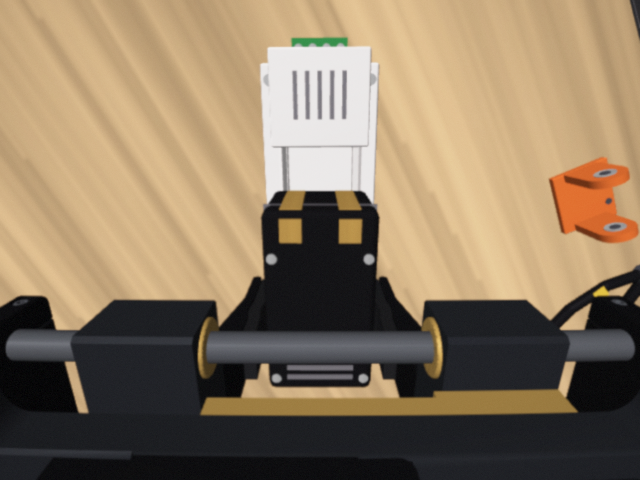

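The held box is centred (front corners about (264,208) and (377,208)) and the hood is straight ahead. The roof corners are at (269,47), (371,47), (372,146) and (272,146), and the far plate corners at (262,64) and (379,65). I'll refine the cradle pose from these.

```bash
python3 - <<'E'
from geo import *
W=load('w3')
L=np.array([[95,33,72],[95,-33,72],[33,-33,72],[33,33,72],[95,48,8],[95,-48,8]])/1e3
p=np.array([[269,47],[371,47],[372,146],[272,146],[262,64],[379,65]])
for fz in(0,1):
    f=lambda q:(proj(W,place([q[0],q[1],q[3]*fz,q[2]],L))-p).ravel()
    r=least_squares(f,[.507,.314,1.09,0],x_scale=[.1,.1,1,.1]);print(r.x.round(4),r.fun.reshape(-1,2).round(1).tolist())
# held box: fit x,y,yaw given z = tcp-22mm
Lb=np.array([[-43,24,48],[-43,-24,48]])/1e3
print('box tail pred',proj(W,place([.4912+.0087*.4634,.2833+.0087*.886,.1359,1.088],np.array([[-43,24,48],[-43,-24,48],[43,24,48],[43,-24,48]])/1e3)).round(0).tolist())
E
```

```text
[0.5078 0.3131 1.0916 0.    ] [[-0.8, 0.3], [2.2, -0.3], [-2.1, 1.4], [0.3, 1.9], [-1.5, -1.0], [1.7, -2.6]]
[ 0.508   0.3135  1.0916 -0.0046] [[0.2, 1.0], [1.3, 0.4], [-2.9, 0.3], [1.2, 0.8], [-0.6, -0.7], [0.8, -2.3]]
box tail pred [[269.0, 388.0], [372.0, 388.0], [259.0, 209.0], [381.0, 208.0]]
```

```bash
python3 -m crank '0 0.0035 0.1 -0.002 -0.2;0 0 0.15 0 -0.2;0 0 0.15 0 -0.2;0 0 0.1 0 -0.2;0 0 0.06 0 -0.2;0 0 0.035 0 -0.2;0 0 0.015 0 -0.2;0 0 0 0 -0.2;0 0 0 0 -0.2'; python3 go.py .4919 .2832 .0316 1.0905
```

```text
time: 11.9
ee_pos: [0.4923, 0.2834, 0.038]
eef_rot: [0.855, 0.519, 0.001, 0.0]
ft_force: [0.2, 0.1, -3.2]
width: 0.0474
grip_force: 30.0
t 11.9 pos [0.4923 0.2834 0.038 ] psi 1.0919 tilt 0.0014 f [ 0.22  0.13 -3.22] w 0.0474 j7 -1.44
shift [-0.0017 -0.0014  0.032 ] rows 0.13 yaw 0.0009 rows 0.01 (applies if shift first, then yaw)
```

```bash
python3 -m crank '0 0 0.012 0 -0.2;0 0 0.012 0 -0.2;0 0 0 0 -0.2;0 0 0 0 -0.2';python3 -m crank '0 0 0.006 0 -0.2;0 0 0 0 -0.2;0 0 0 0 -0.2'
```

```text
time: 12.3
ee_pos: [0.4918, 0.283, 0.0323]
eef_rot: [0.855, 0.519, -0.0, 0.0]
ft_force: [-0.6, -0.5, -3.7]
width: 0.0476
grip_force: 30.0
time: 12.6
ee_pos: [0.4921, 0.2833, 0.0316]
eef_rot: [0.855, 0.519, 0.0, 0.0]
ft_force: [0.1, -0.4, 3.6]
width: 0.0481
grip_force: 30.0
```

The box is on the floor at its expected height. I'll ease the downward pressure, reduce the grip so it can slip, and slide it in.

```bash
python3 -m crank '0 0 -0.003 0 -0.2;0.01 0 0 0 -0.2;0.02 0 0 0 -0.2;0.025 0 0 0 -0.2;0.025 0 0 0 -0.2;0.025 0 0 0 -0.2;0.025 0 0 0 -0.2;0.02 0 0 0 -0.2;0 0 0 0 -0.2' 15; python3 -m crank '0 0 0 0 -0.2'; python3 go.py .5104 .3187 .0316 1.0905
```

```text
time: 13.5
ee_pos: [0.5056, 0.3104, 0.0317]
eef_rot: [0.854, 0.52, 0.0, -0.0]
ft_force: [0.2, 0.0, -2.8]
width: 0.0476
grip_force: 15.0
time: 13.6
ee_pos: [0.5055, 0.3097, 0.0316]
eef_rot: [0.855, 0.519, -0.0, 0.0]
ft_force: [0.2, 0.4, -3.8]
width: 0.0476
grip_force: 15.0
t 13.6 pos [0.5055 0.3097 0.0316] psi 1.0923 tilt 0.0002 f [ 0.16  0.39 -3.78] w 0.0476 j7 -1.47
shift [0.0511 0.001  0.    ] rows 0.2 yaw 0.0011 rows 0.01 (applies if shift first, then yaw)
```

```bash
python3 -m crank '0.01 0 0 0 -0.2;0.01 0 0 0 -0.2;0.01 0 0 0 -0.2;0 0 0 0 -0.2'; python3 -m crank '0.006 0 0 0 -0.2;0 0 0 0 -0.2';python3 -m crank '0.005 0 0 0 -0.2;0 0 0 0 -0.2';python3 -m crank '0.005 0 0 0 -0.2;0 0 0 0 -0.2';  python3 go.py .5104 .3187 .0316 1.0905
```

```text
time: 14.0
ee_pos: [0.5084, 0.3153, 0.0317]
eef_rot: [0.855, 0.519, 0.0, -0.0]
ft_force: [-0.5, 1.1, -4.1]
width: 0.0479
grip_force: 15.0
time: 14.2
ee_pos: [0.5089, 0.3162, 0.0317]
eef_rot: [0.855, 0.519, 0.0, 0.0]
ft_force: [-0.1, -0.1, -4.2]
width: 0.0478
grip_force: 15.0
time: 14.4
ee_pos: [0.5094, 0.317, 0.0317]
eef_rot: [0.855, 0.519, 0.0, 0.0]
ft_force: [-0.3, 0.5, -2.6]
width: 0.0481
grip_force: 15.0
time: 14.6
ee_pos: [0.5099, 0.318, 0.0318]
eef_rot: [0.855, 0.519, 0.0, 0.0]
ft_force: [0.5, 0.2, -2.5]
width: 0.0481
grip_force: 15.0
t 14.6 pos [0.5099 0.318  0.0318] psi 1.0922 tilt 0.0001 f [ 0.47  0.17 -2.45] w 0.0481 j7 -1.48
shift [0.0045 0.0007 0.0008] rows 0.02 yaw 0.0011 rows 0.01 (applies if shift first, then yaw)
```

Not touching yet, and about 1 mm remains by estimate. I'll continue in 1 mm steps.

```bash
for i in 1; do python3 -m crank '0.005 0 0 0 -0.2;0 0 0 0 -0.2'; done | grep -E 'pos|force'; python3 -m crank '0.005 0 0 0 -0.2;0 0 0 0 -0.2'| grep -E 'pos|force';python3 -m crank '0.005 0 0 0 -0.2;0 0 0 0 -0.2'| grep -E 'pos|force'
```

```text
ee_pos: [0.5103, 0.3189, 0.0317]
ft_force: [1.0, -0.0, -3.2]
grip_force: 15.0
ee_pos: [0.5108, 0.3198, 0.0317]
ft_force: [1.6, 0.0, -3.0]
grip_force: 15.0
ee_pos: [0.5112, 0.3204, 0.0316]
ft_force: [0.2, -0.4, -3.5]
grip_force: 15.0
```

```bash
python3 -m crank '0.005 0 0 0 -0.2;0 0 0 0 -0.2'| grep -E 'pos|ft';python3 -m crank '0.005 0 0 0 -0.2;0 0 0 0 -0.2'| grep -E 'pos|ft'
```

```text
ee_pos: [0.5114, 0.3205, 0.0316]
ft_force: [-2.6, -5.1, -0.4]
ee_pos: [0.5115, 0.3206, 0.0315]
ft_force: [-4.7, -7.9, 3.6]
```

A firm stop of about 9 N, with the tool no longer advancing. I'll release, go straight up, and look.

```bash
python3 -m crank '0 0 0 0 0.3;0 0 0 0 0.3;0 0 0 0 1;0 0 0 0 1;0 0 0 0 1;0 0 0 0 1'|grep -E 'pos|ft|wid'; python3 -m crank '0 0 -0.05 0 1;0 0 -0.1 0 1;0 0 -0.2 0 1;0 0 -0.2 0 1;-0.1 0 -0.2 0 1;-0.2 0 0 0 1;-0.1 0 0 0 1;0 0 0 0 1;0 0 0 0 1;0 0 0 0 1'; python3 -c "
from look import *
shot('wrist','w4');shot('top','top4');shot('side','side4')"
```

```text
ee_pos: [0.5121, 0.3224, 0.0317]
ft_force: [0.4, -0.1, -0.2]
width: 0.0806
time: 17.2
ee_pos: [0.4754, 0.2522, 0.1821]
eef_rot: [0.854, 0.52, 0.0, -0.0]
ft_force: [-0.0, 0.1, -0.7]
width: 0.0869
grip_force: 0.0
```

View pics/w4.png

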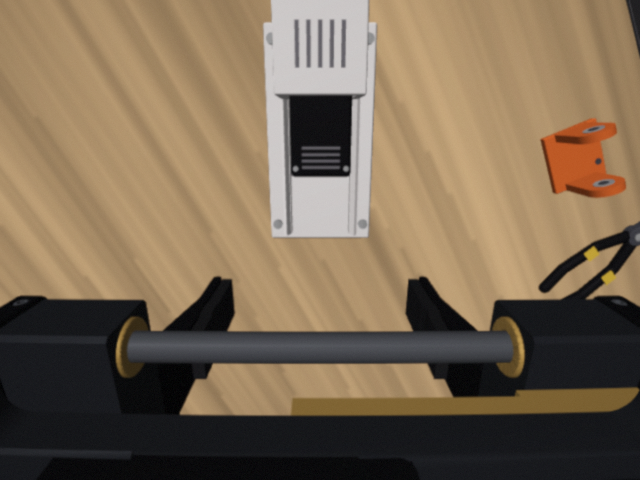

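View pics/side4.png

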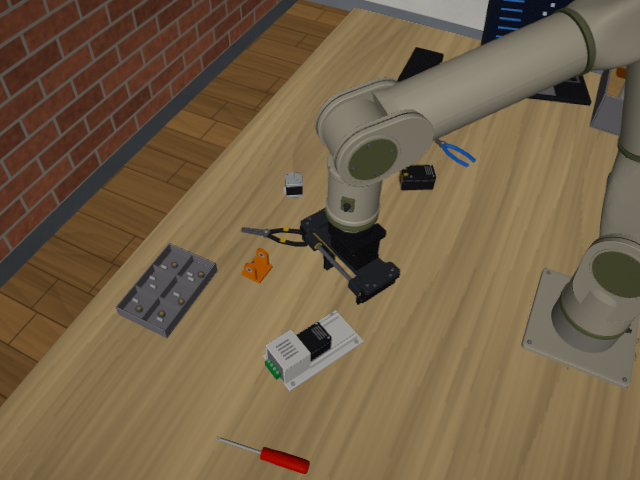

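The box sits under the hood, square between the rails. Its tail top edge is at row 176 and the plate tail edge at row 238. I'll check numerically that it's home.

```bash
python3 - <<'E'
from geo import *
W=load('w4')
L=np.array([[-95,48,8],[-95,-48,8],[33,33,72],[33,-33,72],[95,48,8],[95,-48,8]])/1e3
p=np.array([[273,238],[369.5,237.5],[273,95.5],[367,95.5],[264,23.5],[377,23.5]])
f=lambda q:(proj(W,place([q[0],q[1],0,q[2]],L))-p).ravel()
r=least_squares(f,[.507,.314,1.09]);print(r.x.round(4),r.fun.reshape(-1,2).round(1).tolist())
c=[r.x[0],r.x[1],0,r.x[2]]
for o in(9,12,15): print(o,proj(W,place(c,np.array([[o-43,24,56],[o-43,-24,56]])/1e3)).round(1).tolist())
E
python3 - <<'E'
import cv2
a=cv2.imread('pics/w4.png')[60:260,240:400]
cv2.imwrite('pics/w4c.png',cv2.resize(a,None,fx=3,fy=3,interpolation=cv2.INTER_CUBIC))
E
```

```text
[0.5073 0.313  1.0966] [[-0.8, 0.9], [0.1, 1.0], [1.1, 0.5], [-0.1, 0.1], [-1.3, -0.8], [0.7, -1.3]]
9 [[291.0, 185.6], [350.5, 185.4]]
12 [[290.9, 181.9], [350.6, 181.7]]
15 [[290.8, 178.2], [350.7, 177.9]]
```

View pics/w4c.png

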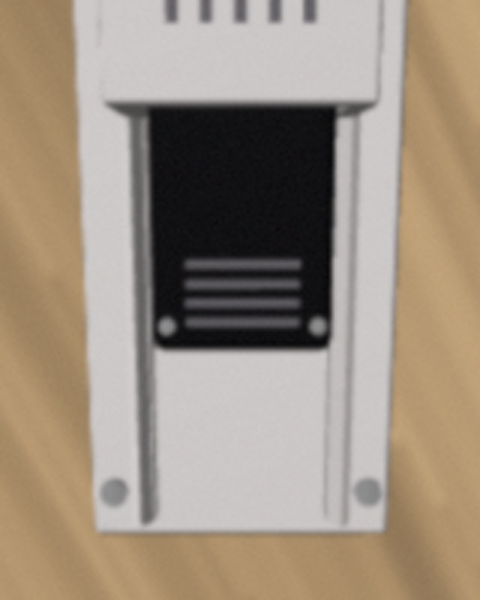

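The tail edge is at row 176, against 178 predicted for fully home. The box is centred, and C and B stand flat. Handing in.

```bash
python3 -c "
from bench import workorder
print(workorder.close_job())"
```

```text
the job is handed in; nothing more can be done
None
```

The job is handed in, with no verdict returned: the loaded box (box A here, about 3.2 N when lifted) is in the cradle, slid in contacts first to a firm stop at about 9 N, one of the two empty boxes was lifted, weighed and set back flat, and the other was never touched.

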